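Shut and lock the wide tilt-out bin

TASK

Push the open front of the wide tilt-out bin fully shut, then turn the handle on top of that unit until it has ridden over its cam and dropped all the way into the low notch, so the hook holds the front. Leave the handle of the narrow unit where it is, and let go when you are done.

Things in the scene. Friction and masses are not known exactly. Their poses are not given: they have to be found in the camera images.
- wide_unit: The larger of two pale plastic tilt-out bin units, fixed to the ledge, left or right of the narrow one: 160 mm deep (x), 220 wide (y), 140 high. Origin: centre of its underside, z up; its -x face is the bin front. A steel handle turns on its top about a vertical pivot at unit x = -10, y = 0 mm; opposite the knob a 76 mm tail ends in a down-turned hook.
- wide_tilt (a joint): Tilt of the wide unit's flat front plate (8 mm thick, 201 wide) about its lower edge at unit x = -80, z = 14 mm, rad: 0 shut and flush, growing as its top edge, 126 mm from the hinge, leans out to -x (0.55 at most). Starts 0.3 to 0.5 open, stays where it is left, needs 1 to 2 N of push near its top edge.
- wide_handle (a joint): Turn of the wide unit's handle, rad: 0 = knob at unit +y of the pivot, growing clockwise from above to 1.57 = knob at +x (stop, low notch), hook in front of the bin front. Starts at 0 to 0.25. Turning lifts handle and knob against a spring, up to 10 mm at 1.1 to 1.2; then they fall to 8 mm below the start at 1.57, snapping home. Needs 2 to 4 N at the knob.
- wide_knob (a point): Middle of the wide unit's upright round black knob, 22 mm diameter, 40 mm tall, 65 mm from the pivot: at joint value q its axis is at unit x = -10 + 65 sin q, y = 65 cos q mm. At the start it spans 180 to 220 mm above the ledge; under it lies the lever, 10 mm thick, 12 mm wide (a 26 mm disc at the knob).
- narrow_knob (a point): Middle of the knob (22 mm diameter, 40 mm tall) of the similar, smaller handle on the narrow bin unit (100 mm deep, 120 wide, 110 high, its front always shut), about 170 mm above the ledge. Not to be moved.

How it is judged (in metres and radians):
On the way, in this order (a step that is already met when the one before it is completed fails the run):
1. the wide bin's front is pushed shut while its handle is still open (value of joint wide_tilt below 0.08 rad and value of joint wide_handle below 0.6 rad), for 0.2 s.
2. the wide unit's handle has dropped into its low notch (value of joint wide_handle above 1.42 rad), for 0.2 s.
At the end, for the whole second after the job is handed in: The wide bin's front is shut to within 0.08 rad (10 mm at its upper edge) and its handle rests in the low notch, turned beyond 1.42 rad (within about 9 degrees of the stop), at rest (value of joint wide_tilt below 0.08 rad and value of joint wide_handle above 1.42 rad and velocity of joint wide_handle between -0.1 and 0.1 rad/s); the robot touches nothing.
It fails at once if the narrow unit's knob is moved by more than 15 mm (distance of narrow_knob from where it was at the start of the episode above 0.015 m).
It also fails if it takes over 48 s, if anything falls off the work surface, if the arm or the gripper's body presses on something with over 40 N, if the wrist force passes 120 N, or if a joint passes its speed limit or range.

ROBOT

A 7-joint arm with a two-finger parallel gripper is mounted at the origin on the work surface. World frame = base frame: x ahead of the robot, y to its left, z up, the work surface at z = 0. Lengths are in m, angles in degrees, forces in N, time in s.
With the tool pointing down it reaches from about 0.425 to 0.875 m from the base axis. Payload 4.7 kg.
Tool frame: the origin (TCP) lies midway between the tips of the shut fingers; the grasp point (between the pads) lies 19 mm behind it; z points along the fingers, x is the direction in which the jaws open and shut, and the axes are right-handed (so a half turn about z gives the same grasp; the last joint's range is limited). The gripper opens to 87 mm and grips with 3 to 60 N. Pads are 19 mm wide; open, the fingers measure 117 mm over their backs; the gripper's body (75 mm by 190 mm) begins 51 mm behind the grasp point.
Start: joints at [63.891, 18.392, -4.016, 83.108, 1.295, 78.541, -3.26], TCP at [0.294, -0.58, 0.223] pointing down, gripper open.
Joint ranges: [-163.93, 163.93], [-17.29, 119.83], [-79.2, 71.16], [3.27, 140.29], [-89.18, 269.18], [5.43, 117.66], [-154.24, 154.24]. Speed limits (degrees/s): [147.25, 147.25, 180, 180, 180, 180, 180].

INTERFACE

Orientations are given as [roll, pitch, yaw] about the fixed x, y, z axes, in that order (R = Rz(yaw) Ry(pitch) Rx(roll)).
In Python, from cell import env gives the robot as it stands.
- The arm moves only by the tool carry_out, never from a script. Its argument "plan" is a list of rows, each an object with "grip": the closure, from 0 (fully open) to 1 (shut); "dp": the shift along the tool's x, y, z in m, a list of three; "rotation": the turn, a rotation vector about the tool's x, y, z in degrees, a list of three. In form: [{"grip": grip, "dp": [dx, dy, dz], "rotation": [wx, wy, wz]}, ...]. A call has 1 to 8 rows; each row shifts and turns the pose as measured when the row begins, along the tool's axes as they then stand; what a row does not reach is not made up. A row lasts 1/12 s, in which the tool goes at most 41.7 mm and 7.16 degrees, less where a joint would pass 70% of its speed; a pose out of reach is approached as far as the arm can. A call is refused whole if a number of a shift passes 0.0417 or a number of a turn 7.16, either way. A call with a gripper value outside its range is refused whole. The fingers move at their own pace and stop on an object; "force" is the grip in N (left out, the last holds). Time passes only in rows, so rows that do not move let the fingers close. It gives the time, the measured TCP pose, the force and the opening at its end, in the units of the state.
- env.get_obs(): the state, without advancing time (a new reading comes with each control period).
- env.read_camera(name): name is "scene" or "top"; returns the picture (480x640x3 uint8, red, green, blue); there is no depth.
- env.camera_params(name): a dict with "fx", "fy", "cx", "cy" (pixels), "k1" (the pictures are not rectified: a ray, as slopes to the right and down, at radius r is drawn at 1 + k1 r^2 times it, then the intrinsics apply), "R" (3x3) and "t" (3): a world point X has camera coordinates R X + t. Camera axes: x right, y down, z forward; pixel columns grow to the right and rows downward; lengths in m; the calibration is good to about 2 mm. A picture is of the moment at which its call begins. camera_params takes no time and is no camera call.
- env.sign_off(): hands the job in, once; it reports no verdict.
The state is a dict: "time_s": time; "qpos": joint angles; "joint_velocities": joint speeds; "effort": joint torques, N m; "tool_pos": TCP position; "tool_rot": TCP orientation; "force": force on the tool from outside, world axes, zero at the start; "wrist_torque": the same for the moment, N m; "grip_width": finger opening in m.
Only numpy, scipy, OpenCV 4.12 (cv2) and the standard library are available. Lean on these libraries where they do the work, as an engineer would, in place of code of your own. Each camera call takes 0.05 s, during which the arm holds its last target. There are 200 camera calls.

## Working session

There is one attempt and no reset: what is moved stays moved. The work goes in short steps, Python scripts to look and compute and a tool call to move; the robot and the scene stay as the last step left them, time stands still between calls to the robot, and variables do not carry over. Pictures are saved under pics/ and viewed, about 8 in all and at most 12, crops included, and the job is handed in when it is done.

Besides the shell and the picture viewer there is one more tool, called as a command line: name --argument value ..., lists and objects as JSON in quotes. carry_out: Moves the arm, as the interface text tells. Its arguments: {"type":"object","properties":{"plan":{"type":"array","items":{"type":"object","properties":{"grip":{"type":"number"},"dp":{"type":"array","items":{"type":"number"}},"rotation":{"type":"array","items":{"type":"number"}}}}},"force":{"type":"number"}},"required":["plan"]}

```bash
ls; mkdir -p pics; python3 - <<'E'
from cell import env
import cv2
o=env.get_obs(); print(o)
for n in("scene","top"):
    cv2.imwrite(f"pics/{n}0.png",env.read_camera(n)[:,:,::-1]); print(env.camera_params(n))
E
```

```text
pics
{'time_s': 0.0, 'qpos': array([63.88911502, 18.43722017, -4.01755402, 83.1761823 ,  1.29628837,
       78.54320059, -3.25927565]), 'joint_velocities': array([-0.06082199,  0.02103849, -0.06313822, -0.0042674 ,  0.01830945,
        0.05633484, -0.02840162]), 'effort': array([-1.17295775e-03, -4.91291177e+01, -4.04220382e-01, -3.12532675e+01,
       -6.38803560e-02,  4.37011337e-02,  1.54661639e-04]), 'tool_pos': array([ 0.29397557, -0.57907251,  0.22147146]), 'tool_rot': array([ 1.79993387e+02,  1.11272955e-01, -6.30764427e+01]), 'force': array([-0.67546282,  0.23486936, -0.23520332]), 'wrist_torque': array([-0.00588636, -0.02026507,  0.02720575]), 'grip_width': 0.08715736199468545}
{'fx': 537.053858533752, 'fy': 537.053858533752, 'cx': 318.06670110650197, 'cy': 241.484696454914, 'k1': -0.027236819554875988, 'R': array([[ 0.21234586,  0.97689473,  0.02420589],
       [ 0.52120229, -0.09227006, -0.84843056],
       [-0.82659386,  0.19277688, -0.52875293]]), 't': array([-0.17812473, -0.17485505,  1.38919645])}
{'fx': 477.3956367805394, 'fy': 477.3956367805394, 'cx': 322.30946112139594, 'cy': 250.39680064829446, 'k1': 0.01634483920146004, 'R': array([[ 0.00376919, -0.99971187,  0.02370591],
       [-0.99734985, -0.00548061, -0.07254819],
       [ 0.07265721, -0.02336964, -0.99708314]]), 't': array([0.03025594, 0.55679743, 0.86252237])}
```

View pics/scene0.png

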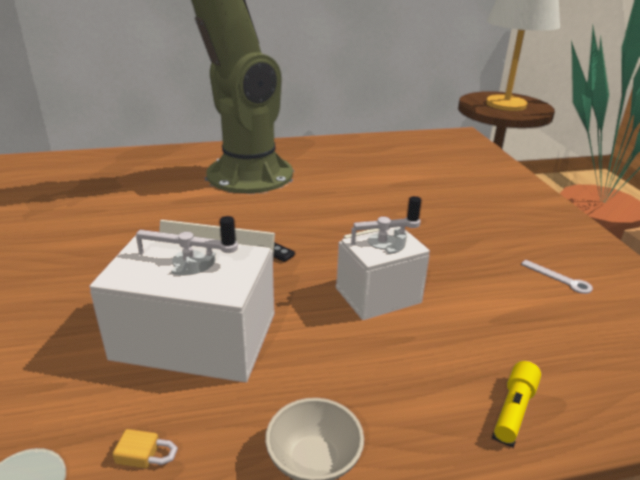

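View pics/top0.png

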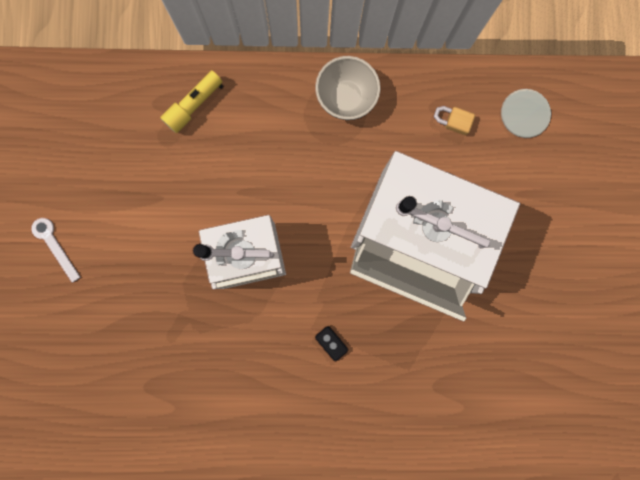

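The scene view shows the wide unit left (top face near 95-275, 235-290) with its front open towards the robot. In the top view the wide unit's top corners are near (398,153), (519,205), (482,290), (355,240), its plate edge runs (352,277)-(464,318), and its knob is at (408,204). The narrow unit's knob is at (202,251).

```bash
python3 - <<'E'
import cv2
a=cv2.imread("pics/top0.png")[140:330,335:535]
cv2.imwrite("pics/crop0.png",cv2.resize(a,None,fx=3,fy=3,interpolation=cv2.INTER_CUBIC))
E
```

```text
(no output)
```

View pics/crop0.png

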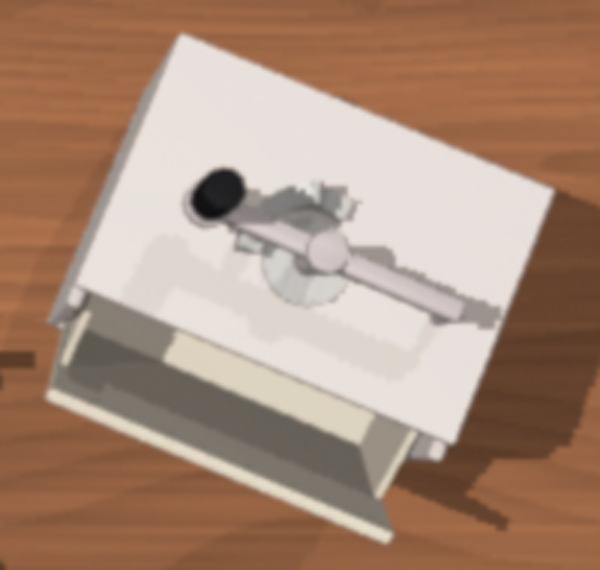

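The crop shows the unit's top corners at (181,34), (554,190), (455,443), (80,288), the plate's outer edge from (47,400) to (390,543), and the knob's top near (222,190).

```bash
cat > h.py <<'E'
import numpy as np, cv2
from cell import env
from scipy.optimize import least_squares
def proj(X,n="top"):
    p=env.camera_params(n); c=np.atleast_2d(X)@np.array(p["R"]).T+p["t"]
    s=c[:,:2]/c[:,2:]; s=s*(1+p["k1"]*(s**2).sum(1,keepdims=True))
    return s*[p["fx"],p["fy"]]+[p["cx"],p["cy"]]
def U(p,P):
    c,s=np.cos(p[2]),np.sin(p[2]); P=np.atleast_2d(P)
    return np.c_[p[0]+c*P[:,0]-s*P[:,1],p[1]+s*P[:,0]+c*P[:,1],P[:,2]]
E
python3 - <<'E'
from h import *
f=lambda a:np.array([335,140])+(np.array(a)+.5)/3-.5
cor=f([[181,34],[554,190],[455,443],[80,288]])
M=[[.08,.11,.14],[.08,-.11,.14],[-.08,-.11,.14],[-.08,.11,.14]]
r=least_squares(lambda p:(proj(U(p,M))-cor).ravel(),[.6,-.2,-.3]); p=r.x
print(p[:2],np.degrees(p[2]),r.fun.round(1))
e=f([[47,400],[390,543]])
r2=least_squares(lambda t:(proj(U(p,[[-.08-.126*np.sin(t[0]),y,.014+.126*np.cos(t[0])] for y in(.1,-.1)]))-e).ravel(),[.4]);print("tilt",r2.x,r2.fun.round(1))
k=f([222,190])
r3=least_squares(lambda q:(proj(U(p,[-.01+.065*np.sin(q[0]),.065*np.cos(q[0]),.22]))-k).ravel(),[.1]);print("q",r3.x,r3.fun.round(1))
w=least_squares(lambda v:(proj([v[0],v[1],.19])-[202,250]).ravel(),[.5,.2]).x;print("narrow knob",w)
np.save("pose.npy",p)
t=r2.x[0]
for n,P in dict(plate=[-.08-.126*np.sin(t),0,.014+.126*np.cos(t)],plateL=[-.08-.126*np.sin(t),.1,.13],shut=[-.08,0,.14],piv=[-.01,0,.2],knob0=[-.01,.065,.2],knob=[-.01+.065*np.sin(r3.x[0]),.065*np.cos(r3.x[0]),.2],knobend=[.055,0,.192]).items(): print(n,U(p,P).round(3))
E
```

```text
[ 0.59995901 -0.15463184] -22.331486464157436 [ 0.8 -3.2  2.2 -3.4 -0.3  3.8 -2.7  2.6]
tilt [0.46031388] [0.2 0.1 0.3 0.1]
q [-0.0770767] [1.4 0.5]
narrow knob [0.54386375 0.215003  ]
plate [[ 0.474 -0.103  0.127]]
plateL [[ 0.512 -0.01   0.13 ]]
shut [[ 0.526 -0.124  0.14 ]]
piv [[ 0.591 -0.151  0.2  ]]
knob0 [[ 0.615 -0.091  0.2  ]]
knob [[ 0.611 -0.089  0.2  ]]
knobend [[ 0.651 -0.176  0.192]]
```

```bash
python3 - <<'E'
from h import *
f=lambda a:np.array([335,140])+(np.array(a)+.5)/3-.5
cor=f([[181,34],[554,190],[455,443],[80,288]])
M=lambda fx:[[.08,.11,.14],[.08,-.11,.14],[fx,-.11,.14],[fx,.11,.14]]
r=least_squares(lambda p:(proj(U(p,M(p[3])))-cor).ravel(),[.6,-.2,-.3,-.07]); p=r.x
print(p,np.degrees(p[2]),r.fun.round(1))
e=f([[47,400],[390,543]])
r2=least_squares(lambda t:(proj(U(p,[[-.08-.126*np.sin(t[0]),y,.014+.126*np.cos(t[0])] for y in(.1,-.1)]))-e).ravel(),[.4]);print("tilt",r2.x,r2.fun.round(1))
k=f([222,190])
r3=least_squares(lambda q:(proj(U(p,[-.01+.065*np.sin(q[0]),.065*np.cos(q[0]),.22]))-k).ravel(),[.1]);print("q",r3.x,r3.fun.round(1))
np.save("pose.npy",p)
t=r2.x[0];q=r3.x[0]
for n,P in dict(plate=[-.08-.126*np.sin(t),0,.014+.126*np.cos(t)],plateL=[-.08-.126*np.sin(t),.1,.13],shut=[-.08,0,.14],piv=[-.01,0,.2],knob=[-.01+.065*np.sin(q),.065*np.cos(q),.2],knobend=[.055,0,.192]).items(): print(n,U(p,P).round(3))
E
```

```text
[ 0.59441401 -0.15236688 -0.38953603 -0.06834752] -22.31877024342538 [-0.5  0.2  0.9 -0.   1.   0.5 -1.3 -0.7]
tilt [0.40962269] [0.3 0.2 0.8 0.3]
q [0.01231471] [1.3 0.5]
plate [[ 0.474 -0.103  0.13 ]]
plateL [[ 0.512 -0.01   0.13 ]]
shut [[ 0.52  -0.122  0.14 ]]
piv [[ 0.585 -0.149  0.2  ]]
knob [[ 0.611 -0.089  0.2  ]]
knobend [[ 0.645 -0.173  0.192]]
```

```bash
cat >> h.py <<'E'
from scipy.spatial.transform import Rotation as Ro
p=np.load("pose.npy")
def go(pu,yawu,n):
    "rows to unit-frame point pu, tool down, yaw relative to unit, n rows"
    o=env.get_obs(); x=np.array(o["tool_pos"]); R=Ro.from_euler("xyz",o["tool_rot"],degrees=True)
    T=U(p,pu)[0]; RT=Ro.from_euler("xyz",[180,0,yawu+np.degrees(p[2])],degrees=True)
    rv=(R.inv()*RT).as_rotvec(degrees=True)
    print("pos",x.round(4),"rot",o["tool_rot"].round(1),"tgt",T.round(3))
    for i in range(n):
        Ri=R*Ro.from_rotvec(rv*i/n,degrees=True)
        print(Ri.inv().apply((T-x)/n).round(4),(rv/n).round(2))
E
python3 -c "
from h import *
go([-.165,0,.20],-90,16)"
```

```text
pos [ 0.294  -0.5791  0.2215] rot [ 1.80e+02  1.00e-01 -6.31e+01] tgt [ 0.442 -0.09   0.2  ]
[-0.0231 -0.0221  0.0014] [0.   0.01 3.08]
[-0.0242 -0.0208  0.0014] [0.   0.01 3.08]
[-0.0253 -0.0195  0.0014] [0.   0.01 3.08]
[-0.0263 -0.0181  0.0014] [0.   0.01 3.08]
[-0.0273 -0.0167  0.0014] [0.   0.01 3.08]
[-0.0281 -0.0152  0.0014] [0.   0.01 3.08]
[-0.0289 -0.0136  0.0014] [0.   0.01 3.08]
[-0.0296 -0.0121  0.0014] [0.   0.01 3.08]
[-0.0302 -0.0105  0.0014] [0.   0.01 3.08]
[-0.0307 -0.0088  0.0014] [0.   0.01 3.08]
[-0.0311 -0.0072  0.0014] [0.   0.01 3.08]
[-0.0315 -0.0055  0.0014] [0.   0.01 3.08]
[-0.0317 -0.0038  0.0014] [0.   0.01 3.08]
[-0.0319 -0.0021  0.0014] [0.   0.01 3.08]
[-0.032  -0.0004  0.0014] [0.   0.01 3.08]
[-0.0319  0.0014  0.0013] [0.   0.01 3.08]
```

carry_out --plan '[{"grip": 1, "dp": [-0.023, -0.022, 0.001], "rotation": [0, 0, 3.1]}, {"grip": 1, "dp": [-0.024, -0.021, 0.001], "rotation": [0, 0, 3.1]}, {"grip": 1, "dp": [-0.025, -0.0195, 0.001], "rotation": [0, 0, 3.1]}, {"grip": 1, "dp": [-0.026, -0.018, 0.001], "rotation": [0, 0, 3.1]}, {"grip": 1, "dp": [-0.027, -0.017, 0.001], "rotation": [0, 0, 3.1]}, {"grip": 1, "dp": [-0.028, -0.015, 0.001], "rotation": [0, 0, 3.1]}, {"grip": 1, "dp": [-0.029, -0.0135, 0.001], "rotation": [0, 0, 3.1]}, {"grip": 1, "dp": [-0.0295, -0.012, 0.001], "rotation": [0, 0, 3.1]}]'

```text
time_s: 0.77
tool_pos: [0.3664, -0.333, 0.2068]
tool_rot: [179.5, 0.3, -89.9]
force: [0.4, 0.4, 0.6]
grip_width: 0.0415
```

```bash
python3 -c "
from h import *
go([-.17,0,.18],-90,10)"
```

```text
pos [ 0.3664 -0.333   0.2068] rot [179.5   0.3 -89.9] tgt [ 0.437 -0.088  0.18 ]
[-0.0245 -0.0071  0.0027] [0.06 0.02 2.24]
[-0.0248 -0.0062  0.0027] [0.06 0.02 2.24]
[-0.025  -0.0052  0.0027] [0.06 0.02 2.24]
[-0.0252 -0.0042  0.0027] [0.06 0.02 2.24]
[-0.0253 -0.0032  0.0027] [0.06 0.02 2.24]
[-0.0254 -0.0022  0.0027] [0.06 0.02 2.24]
[-0.0255 -0.0012  0.0027] [0.06 0.02 2.24]
[-0.0255 -0.0002  0.0027] [0.06 0.02 2.24]
[-0.0255  0.0008  0.0027] [0.06 0.02 2.24]
[-0.0255  0.0018  0.0027] [0.06 0.02 2.24]
```

Tracking is good. Continue in 8 rows.

carry_out --plan '[{"grip": 1, "dp": [-0.0306, -0.009, 0.003], "rotation": [0, 0, 2.8]}, {"grip": 1, "dp": [-0.031, -0.0075, 0.003], "rotation": [0, 0, 2.8]}, {"grip": 1, "dp": [-0.0315, -0.006, 0.003], "rotation": [0, 0, 2.8]}, {"grip": 1, "dp": [-0.0315, -0.004, 0.003], "rotation": [0, 0, 2.8]}, {"grip": 1, "dp": [-0.032, -0.003, 0.003], "rotation": [0, 0, 2.8]}, {"grip": 1, "dp": [-0.032, -0.001, 0.003], "rotation": [0, 0, 2.8]}, {"grip": 1, "dp": [-0.032, 0, 0.003], "rotation": [0, 0, 2.8]}, {"grip": 1, "dp": [-0.032, 0.002, 0.003], "rotation": [0, 0, 2.8]}]'

```text
time_s: 1.43
tool_pos: [0.4392, -0.0744, 0.1803]
tool_rot: [179.3, -0.1, -113.6]
force: [-0.0, -0.4, 0.4]
grip_width: 0.0007
```

```bash
python3 -c "
from h import *
go([-.17,0,.11],-90,4)
cv2.imwrite('pics/t1.png',env.read_camera('top')[:,:,::-1][100:400,280:600])
print(env.get_obs()['qpos'])"
```

```text
pos [ 0.4392 -0.0744  0.1803] rot [ 1.793e+02 -1.000e-01 -1.136e+02] tgt [ 0.437 -0.088  0.11 ]
[ 0.0032 -0.0011  0.0176] [ 0.17 -0.02 -0.31]
[ 0.0033 -0.001   0.0176] [ 0.17 -0.02 -0.31]
[ 0.0033 -0.0009  0.0176] [ 0.17 -0.02 -0.31]
[ 0.0033 -0.0009  0.0176] [ 0.17 -0.02 -0.31]
[  36.11977306   -3.83290968  -29.19383309  112.47052181   -2.34020103
   71.56795204 -105.45154639]
```

View pics/t1.png

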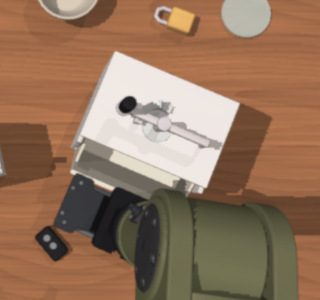

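The gripper stands in front of the plate with its body clear of the handle (knob at about (127,104) in the crop). Descend, then push.

carry_out --plan '[{"grip": 1, "dp": [0.003, 0.001, 0.017], "rotation": [0.2, 0, -0.3]}, {"grip": 1, "dp": [0.003, 0.001, 0.017], "rotation": [0.2, 0, -0.3]}, {"grip": 1, "dp": [0.003, 0.001, 0.017], "rotation": [0.2, 0, -0.3]}, {"grip": 1, "dp": [0.003, 0, 0.017], "rotation": [0.2, 0, -0.3]}, {"grip": 1, "dp": [0, -0.015, 0], "rotation": [0, 0, 0]}, {"grip": 1, "dp": [0, -0.015, 0], "rotation": [0, 0, 0]}, {"grip": 1, "dp": [0, -0.012, 0], "rotation": [0, 0, 0]}]'

```text
time_s: 2.07
tool_pos: [0.4694, -0.086, 0.107]
tool_rot: [179.8, 0.0, -111.0]
force: [0.7, 1.0, 0.6]
grip_width: 0.0008
```

```bash
python3 -c "
from h import *
go([-.092,0,.112],-90,4)"
```

```text
pos [ 0.4694 -0.086   0.107 ] rot [ 179.8    0.  -111. ] tgt [ 0.509 -0.117  0.112]
[ 0.0037 -0.0121 -0.0013] [0.04 0.   0.32]
[ 0.0037 -0.0122 -0.0013] [0.04 0.   0.32]
[ 0.0036 -0.0122 -0.0013] [0.04 0.   0.32]
[ 0.0035 -0.0122 -0.0013] [0.04 0.   0.32]
```

carry_out --plan '[{"grip": 1, "dp": [0.002, -0.012, -0.001], "rotation": [0, 0, 0.3]}, {"grip": 1, "dp": [0.002, -0.012, -0.001], "rotation": [0, 0, 0.3]}, {"grip": 1, "dp": [0.002, -0.01, -0.001], "rotation": [0, 0, 0.3]}, {"grip": 1, "dp": [0.002, -0.008, -0.001], "rotation": [0, 0, 0]}, {"grip": 1, "dp": [0, -0.003, 0], "rotation": [0, 0, 0]}]'

```text
time_s: 2.48
tool_pos: [0.5082, -0.1108, 0.1083]
tool_rot: [179.4, 0.0, -111.9]
force: [0.2, -1.1, 0.1]
grip_width: 0.0004
```

```bash
python3 -c "
from h import *
go([-.09,0,.112],-90,4)
cv2.imwrite('pics/t2.png',cv2.resize(env.read_camera('top')[:,:,::-1][130:330,330:540],None,fx=2.5,fy=2.5))"
```

```text
pos [ 0.5082 -0.1108  0.1083] rot [ 179.4    0.  -111.9] tgt [ 0.511 -0.118  0.112]
[ 0.0014 -0.0014 -0.0009] [0.15 0.01 0.1 ]
[ 0.0014 -0.0014 -0.0009] [0.15 0.01 0.1 ]
[ 0.0014 -0.0014 -0.0009] [0.15 0.01 0.1 ]
[ 0.0014 -0.0014 -0.0009] [0.15 0.01 0.1 ]
```

View pics/t2.png

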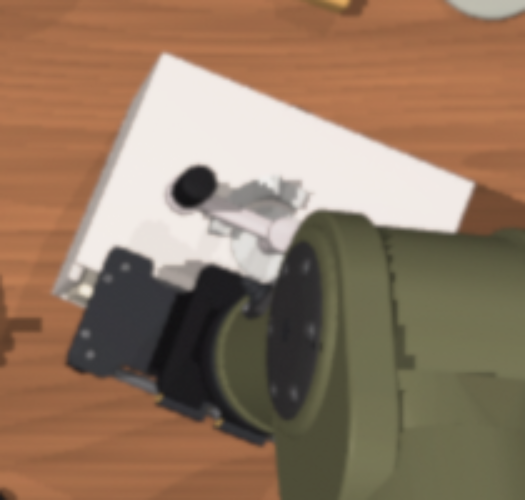

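The plate's corner at (75,290) is nearly flush, mostly hidden by the gripper. I keep pushing in small rows until the force rises.

carry_out --plan '[{"grip": 1, "dp": [0, -0.004, 0], "rotation": [0, 0, 0]}, {"grip": 1, "dp": [0, -0.003, 0], "rotation": [0, 0, 0]}]'

```text
time_s: 2.7
tool_pos: [0.5143, -0.1132, 0.1079]
tool_rot: [179.3, 0.0, -111.9]
force: [-1.2, 0.6, 1.1]
grip_width: 0.0005
```

carry_out --plan '[{"grip": 1, "dp": [0, -0.003, 0], "rotation": [0, 0, 0]}, {"grip": 1, "dp": [0, -0.002, 0], "rotation": [0, 0, 0]}]'

```text
time_s: 2.87
tool_pos: [0.5156, -0.1138, 0.1077]
tool_rot: [178.8, -0.1, -111.9]
force: [-7.2, 2.7, 7.3]
grip_width: 0.0007
```

Resistance of about 8 N: the front is at its stop. Hold briefly, then back off and rise.

carry_out --plan '[{"grip": 1, "dp": [0, 0, 0], "rotation": [0, 0, 0]}, {"grip": 1, "dp": [0, 0, 0], "rotation": [0, 0, 0]}, {"grip": 1, "dp": [0, 0.015, 0], "rotation": [0, 0, 0]}, {"grip": 1, "dp": [0, 0.025, 0], "rotation": [0, 0, 0]}, {"grip": 0.37, "dp": [0, 0.02, -0.03], "rotation": [0, 0, 0]}, {"grip": 0.37, "dp": [0, 0, -0.04], "rotation": [0, 0, 0]}, {"grip": 0.37, "dp": [0, 0, -0.04], "rotation": [0, 0, 0]}, {"grip": 0.37, "dp": [0, 0, -0.04], "rotation": [0, 0, 0]}]'

```text
time_s: 3.53
tool_pos: [0.4547, -0.0906, 0.2542]
tool_rot: [177.9, -0.2, -111.7]
force: [1.3, -0.5, 0.1]
grip_width: 0.0195
```

```bash
python3 -c "
from h import *
go([-.005,.065,.27],0,16)
cv2.imwrite('pics/t3.png',cv2.resize(np.hstack([env.read_camera('top')[130:330,330:540],env.read_camera('scene')[180:380,90:300]]),None,fx=1.9,fy=1.9,interpolation=cv2.INTER_CUBIC)[:,:,::-1])"
```

```text
pos [ 0.4547 -0.0906  0.2542] rot [ 177.9   -0.2 -111.7] tgt [ 0.614 -0.09   0.27 ]
[-0.0037 -0.0092 -0.0013] [ 0.11  0.09 -5.59]
[-0.0028 -0.0095 -0.0013] [ 0.11  0.09 -5.59]
[-0.0018 -0.0098 -0.0013] [ 0.11  0.09 -5.59]
[-0.0009 -0.0099 -0.0013] [ 0.11  0.09 -5.59]
[ 0.0001 -0.01   -0.0013] [ 0.11  0.09 -5.59]
[ 0.0011 -0.0099 -0.0012] [ 0.11  0.09 -5.59]
[ 0.002  -0.0098 -0.0012] [ 0.11  0.09 -5.59]
[ 0.003  -0.0095 -0.0012] [ 0.11  0.09 -5.59]
[ 0.0039 -0.0092 -0.0012] [ 0.11  0.09 -5.59]
[ 0.0048 -0.0088 -0.0012] [ 0.11  0.09 -5.59]
[ 0.0056 -0.0083 -0.0011] [ 0.11  0.09 -5.59]
[ 0.0064 -0.0077 -0.0011] [ 0.11  0.09 -5.59]
[ 0.0071 -0.007  -0.0011] [ 0.11  0.09 -5.59]
[ 0.0077 -0.0063 -0.0011] [ 0.11  0.09 -5.59]
[ 0.0083 -0.0055 -0.001 ] [ 0.11  0.09 -5.59]
[ 0.0088 -0.0047 -0.001 ] [ 0.11  0.09 -5.59]
```

View pics/t3.png

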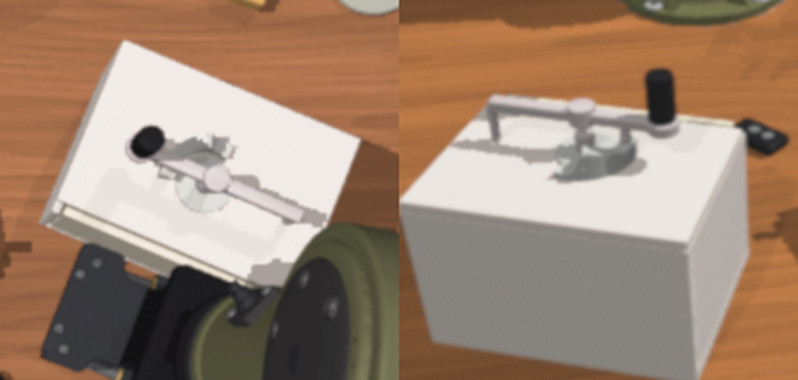

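The front is now flush with the unit (cream strip only, from (60,210) to (240,280)), and the knob is still at its start (148,140). Now I move over the knob.

carry_out --plan '[{"grip": 0.37, "dp": [-0.004, -0.009, -0.002], "rotation": [0.1, 0.1, -5.6]}, {"grip": 0.37, "dp": [-0.003, -0.0095, -0.002], "rotation": [0.1, 0.1, -5.6]}, {"grip": 0.37, "dp": [-0.002, -0.01, -0.002], "rotation": [0.1, 0.1, -5.6]}, {"grip": 0.37, "dp": [-0.001, -0.01, -0.002], "rotation": [0.1, 0.1, -5.6]}, {"grip": 0.37, "dp": [0, -0.01, -0.002], "rotation": [0.1, 0.1, -5.6]}, {"grip": 0.37, "dp": [0.001, -0.01, -0.002], "rotation": [0.1, 0.1, -5.6]}, {"grip": 0.37, "dp": [0.002, -0.01, -0.002], "rotation": [0.1, 0.1, -5.6]}, {"grip": 0.37, "dp": [0.003, -0.0095, -0.002], "rotation": [0.1, 0.1, -5.6]}]'

```text
time_s: 4.3
tool_pos: [0.5456, -0.0915, 0.2778]
tool_rot: [180.0, -1.0, -65.0]
force: [0.2, 0.3, 0.7]
grip_width: 0.0545
```

```bash
python3 -c "
from h import *
go([-.005,.065,.25],0,8)"
```

```text
pos [ 0.5456 -0.0915  0.2778] rot [180.  -1. -65.] tgt [ 0.614 -0.09   0.25 ]
[ 0.0034 -0.0079  0.0035] [ 0.05 -0.11 -5.34]
[ 0.0042 -0.0075  0.0035] [ 0.05 -0.11 -5.34]
[ 0.0049 -0.0071  0.0035] [ 0.05 -0.11 -5.34]
[ 0.0055 -0.0066  0.0035] [ 0.05 -0.11 -5.34]
[ 0.0061 -0.0061  0.0035] [ 0.05 -0.11 -5.34]
[ 0.0066 -0.0055  0.0035] [ 0.05 -0.11 -5.34]
[ 0.0071 -0.0048  0.0035] [ 0.05 -0.11 -5.34]
[ 0.0075 -0.0041  0.0035] [ 0.05 -0.11 -5.34]
```

carry_out --plan '[{"grip": 0.37, "dp": [0.003, -0.008, 0.003], "rotation": [0, -0.1, -5.3]}, {"grip": 0.37, "dp": [0.004, -0.0075, 0.003], "rotation": [0, -0.1, -5.3]}, {"grip": 0.37, "dp": [0.005, -0.007, 0.003], "rotation": [0, -0.1, -5.3]}, {"grip": 0.37, "dp": [0.0055, -0.0065, 0.003], "rotation": [0, -0.1, -5.3]}, {"grip": 0.37, "dp": [0.006, -0.006, 0.003], "rotation": [0, -0.1, -5.3]}, {"grip": 0.37, "dp": [0.0065, -0.0055, 0.003], "rotation": [0, -0.1, -5.3]}, {"grip": 0.37, "dp": [0.007, -0.005, 0.003], "rotation": [0, -0.1, -5.3]}, {"grip": 0.37, "dp": [0.0075, -0.004, 0.003], "rotation": [0, -0.1, -5.3]}]'

```text
time_s: 4.97
tool_pos: [0.6206, -0.0893, 0.2512]
tool_rot: [179.6, -0.4, -20.4]
force: [0.2, -0.1, 0.3]
grip_width: 0.0548
```

```bash
python3 -c "
from h import *
go([-.007,.065,.197],0,4)
print(env.get_obs()['qpos'].round(0))
cv2.imwrite('pics/t4.png',cv2.resize(np.hstack([env.read_camera('top')[130:330,330:540],env.read_camera('scene')[150:350,90:300]]),None,fx=1.9,fy=1.9,interpolation=cv2.INTER_CUBIC)[:,:,::-1])"
```

```text
pos [ 0.6206 -0.0893  0.2512] rot [179.6  -0.4 -20.4] tgt [ 0.613 -0.09   0.197]
[-0.0019  0.0007  0.0135] [ 0.09 -0.1   0.48]
[-0.0019  0.0007  0.0135] [ 0.09 -0.1   0.48]
[-0.0019  0.0007  0.0135] [ 0.09 -0.1   0.48]
[-0.0018  0.0008  0.0135] [ 0.09 -0.1   0.48]
[ 34.  18. -35.  84.  11.  82. -22.]
```

View pics/t4.png

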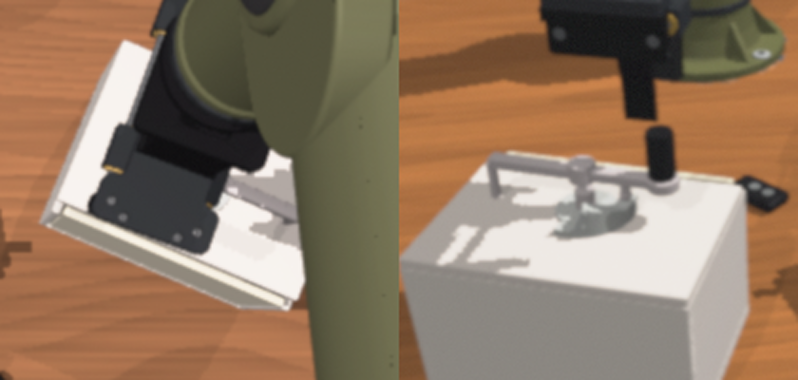

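In the scene view the near finger (640,90) is over the knob (660,150), hiding the other finger, which is as planned. Descend.

carry_out --plan '[{"grip": 0.37, "dp": [-0.004, 0.001, 0.008], "rotation": [0, 0, 0.6]}, {"grip": 0.37, "dp": [-0.003, 0.001, 0.01], "rotation": [0, 0, 0.6]}, {"grip": 0.37, "dp": [-0.001, 0.001, 0.012], "rotation": [0, 0, 0.6]}, {"grip": 0.37, "dp": [0, 0, 0.012], "rotation": [0, 0, 0]}, {"grip": 0.37, "dp": [0, 0, 0.01], "rotation": [0, 0, 0]}]'

```text
time_s: 5.48
tool_pos: [0.6107, -0.0898, 0.1954]
tool_rot: [179.7, -0.5, -23.1]
force: [1.0, -0.4, -0.3]
grip_width: 0.0549
```

```bash
cat >> h.py <<'E'
def arc(q0,q1,n,z=.199,lead=.016,r=.065):
    "rows along the knob arc; tool centre leads the knob tangentially"
    o=env.get_obs(); x=np.array(o["tool_pos"]); R=Ro.from_euler("xyz",o["tool_rot"],degrees=True)
    c,s=np.cos(p[2]),np.sin(p[2]); d=x[:2]-p[:2]; print("unit",[round(c*d[0]+s*d[1],4),round(-s*d[0]+c*d[1],4)],x[2].round(4),o["tool_rot"].round(1),o["force"].round(1))
    for q in np.linspace(q0,q1,n+1)[1:]:
        T=U(p,[-.01+r*np.sin(q)+lead*np.cos(q),r*np.cos(q)-lead*np.sin(q),z])[0]
        RT=Ro.from_euler("xyz",[180,0,np.degrees(p[2]-q)],degrees=True)
        print(q.round(2),R.inv().apply(T-x).round(4),(R.inv()*RT).as_rotvec(degrees=True).round(1)); x,R=T,RT
E
python3 -c "
from h import *
arc(0,.5,6)"
```

```text
unit [np.float64(-0.0087), np.float64(0.0641)] 0.1954 [179.7  -0.5 -23.1] [ 1.  -0.4 -0.3]
0.08 [ 0.0201  0.0004 -0.0034] [ 0.3 -0.5  3.9]
0.17 [0.0054 0.0016 0.    ] [ 0.  -0.   4.8]
0.25 [0.0054 0.0016 0.    ] [ 0.  -0.   4.8]
0.33 [0.0054 0.0016 0.    ] [ 0.  -0.   4.8]
0.42 [0.0054 0.0016 0.    ] [-0.  -0.   4.8]
0.5 [0.0054 0.0016 0.    ] [ 0.  -0.   4.8]
```

carry_out --plan '[{"grip": 0.37, "dp": [0.01, 0, -0.002], "rotation": [0.2, -0.2, 2]}, {"grip": 0.37, "dp": [0.01, 0, -0.002], "rotation": [0.1, -0.2, 2]}, {"grip": 0.37, "dp": [0.0055, 0.0015, 0], "rotation": [0, 0, 4.8]}, {"grip": 0.37, "dp": [0.0055, 0.0015, 0], "rotation": [0, 0, 4.8]}, {"grip": 0.37, "dp": [0.0055, 0.0015, 0], "rotation": [0, 0, 4.8]}]'

```text
time_s: 5.9
tool_pos: [0.6334, -0.107, 0.191]
tool_rot: [179.6, 0.8, -42.2]
force: [-3.8, 2.8, 3.3]
grip_width: 0.055
```

```bash
python3 -c "
from h import *
arc(.33,.75,6)"
```

```text
unit [np.float64(0.0188), np.float64(0.0568)] 0.191 [179.6   0.8 -42.2] [-3.8  2.8  3.3]
0.4 [ 0.0115 -0.0008 -0.0082] [0.4 0.8 3. ]
0.47 [0.0045 0.0013 0.    ] [ 0. -0.  4.]
0.54 [0.0045 0.0013 0.    ] [ 0. -0.  4.]
0.61 [0.0045 0.0013 0.    ] [ 0. -0.  4.]
0.68 [0.0045 0.0013 0.    ] [-0. -0.  4.]
0.75 [0.0045 0.0013 0.    ] [ 0. -0.  4.]
```

carry_out --plan '[{"grip": 0.37, "dp": [0.004, 0, -0.006], "rotation": [0.2, 0.3, 2]}, {"grip": 0.37, "dp": [0.006, 0.001, -0.005], "rotation": [0.1, 0.2, 3]}, {"grip": 0.37, "dp": [0.007, 0.001, -0.002], "rotation": [0, 0, 4]}, {"grip": 0.37, "dp": [0.007, 0.001, -0.001], "rotation": [0, 0, 4]}]'

```text
time_s: 6.23
tool_pos: [0.6414, -0.1184, 0.1979]
tool_rot: [179.3, 1.4, -55.7]
force: [-8.2, 8.1, 5.9]
grip_width: 0.0553
```

```bash
python3 -c "
from h import *
arc(.6,1.1,6,z=.203)"
```

```text
unit [np.float64(0.0306), np.float64(0.0493)] 0.1979 [179.3   1.4 -55.7] [-8.2  8.1  5.9]
0.68 [ 0.0155  0.0005 -0.0054] [0.7 1.3 5.8]
0.77 [0.0054 0.0016 0.    ] [-0.  -0.   4.8]
0.85 [0.0054 0.0016 0.    ] [ 0.  -0.   4.8]
0.93 [0.0054 0.0016 0.    ] [ 0.  -0.   4.8]
1.02 [0.0054 0.0016 0.    ] [ 0.  -0.   4.8]
1.1 [0.0054 0.0016 0.    ] [-0.  -0.   4.8]
```

carry_out --plan '[{"grip": 0.37, "dp": [0, 0, 0], "rotation": [0.5, 1, 2]}]'

```text
time_s: 6.32
tool_pos: [0.641, -0.1179, 0.1966]
tool_rot: [179.8, 0.5, -57.9]
force: [0.3, -0.3, -0.5]
grip_width: 0.055
```

```bash
python3 -c "
from h import *
arc(.6,1.1,6,z=.203)
cv2.imwrite('pics/t5.png',cv2.resize(np.hstack([env.read_camera('top')[130:330,330:540],env.read_camera('scene')[150:350,90:300]]),None,fx=1.9,fy=1.9,interpolation=cv2.INTER_CUBIC)[:,:,::-1])"
```

```text
unit [np.float64(0.03), np.float64(0.0495)] 0.1966 [179.8   0.5 -57.9] [ 0.3 -0.3 -0.5]
0.68 [ 0.0162 -0.0003 -0.0065] [0.3 0.5 3.5]
0.77 [0.0054 0.0016 0.    ] [-0.  -0.   4.8]
0.85 [0.0054 0.0016 0.    ] [ 0.  -0.   4.8]
0.93 [0.0054 0.0016 0.    ] [ 0.  -0.   4.8]
1.02 [0.0054 0.0016 0.    ] [ 0.  -0.   4.8]
1.1 [0.0054 0.0016 0.    ] [-0.  -0.   4.8]
```

View pics/t5.png

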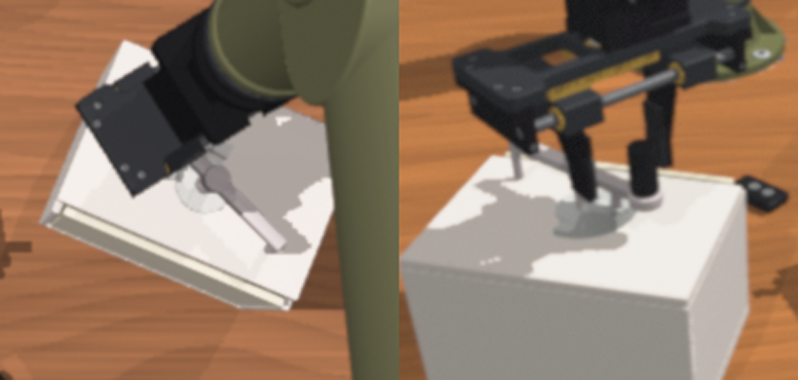

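The handle has turned about 0.4 rad. The trailing finger is behind the knob (645,170), the leading one is clear at (585,180), and the front is still shut. The force falls to zero at rest, so it was drag; I continue.

carry_out --plan '[{"grip": 0.37, "dp": [0.006, 0, -0.005], "rotation": [0, 0, 3]}, {"grip": 0.37, "dp": [0.007, 0.001, -0.003], "rotation": [0, 0, 4]}, {"grip": 0.37, "dp": [0.007, 0.0015, -0.002], "rotation": [0, 0, 4.5]}, {"grip": 0.37, "dp": [0.007, 0.0015, -0.001], "rotation": [0, 0, 4.5]}]'

```text
time_s: 6.75
tool_pos: [0.6458, -0.1312, 0.2025]
tool_rot: [179.3, 1.4, -73.4]
force: [-3.1, 9.4, 3.3]
grip_width: 0.0548
```

```bash
python3 -c "
from h import *
arc(.75,1.2,6,z=.205)"
```

```text
unit [np.float64(0.0395), np.float64(0.0391)] 0.2025 [179.3   1.4 -73.4] [-3.1  9.4  3.3]
0.82 [ 0.0109 -0.0028 -0.0028] [ 0.7  1.4 -3.8]
0.9 [0.0048 0.0014 0.    ] [ 0.  -0.   4.3]
0.98 [0.0048 0.0014 0.    ] [ 0.  -0.   4.3]
1.05 [0.0048 0.0014 0.    ] [-0.  -0.   4.3]
1.12 [0.0048 0.0014 0.    ] [ 0.  -0.   4.3]
1.2 [0.0048 0.0014 0.    ] [ 0.  -0.   4.3]
```

carry_out --plan '[{"grip": 0.37, "dp": [0.009, -0.002, -0.003], "rotation": [0.3, 0.5, 0]}, {"grip": 0.37, "dp": [0.009, -0.001, -0.002], "rotation": [0.3, 0.5, 1]}, {"grip": 0.37, "dp": [0.009, 0, -0.001], "rotation": [0, 0.3, 4]}, {"grip": 0.37, "dp": [0.009, 0.001, 0], "rotation": [0, 0.3, 5]}]'

```text
time_s: 7.08
tool_pos: [0.6527, -0.1456, 0.2045]
tool_rot: [179.2, 1.4, -82.7]
force: [-5.3, 9.3, 7.2]
grip_width: 0.0547
```

```bash
python3 -c "
from h import *
arc(1.1,1.4,4,z=.207)"
```

```text
unit [np.float64(0.0514), np.float64(0.0284)] 0.2045 [179.2   1.4 -82.7] [-5.3  9.3  7.2]
1.18 [ 0.018   0.0048 -0.0029] [0.9 1.3 6.9]
1.25 [0.0048 0.0014 0.    ] [ 0.  -0.   4.3]
1.32 [0.0048 0.0014 0.    ] [-0.  -0.   4.3]
1.4 [0.0048 0.0014 0.    ] [ 0.  -0.   4.3]
```

carry_out --plan '[{"grip": 0.37, "dp": [0.009, 0.003, -0.003], "rotation": [0.3, 0.5, 4]}, {"grip": 0.37, "dp": [0.009, 0.002, -0.002], "rotation": [0.3, 0.5, 4]}, {"grip": 0.37, "dp": [0.009, 0.002, -0.001], "rotation": [0, 0.3, 4]}, {"grip": 0.37, "dp": [0.009, 0.002, 0], "rotation": [0, 0.3, 4]}]'

```text
time_s: 7.42
tool_pos: [0.6489, -0.165, 0.2082]
tool_rot: [179.8, 0.9, -98.5]
force: [2.7, 2.8, 2.0]
grip_width: 0.0551
```

```bash
python3 -c "
from h import *
arc(1.2,1.5,4,z=.207)"
```

```text
unit [np.float64(0.0552), np.float64(0.009)] 0.2082 [179.8   0.9 -98.5] [2.7 2.8 2. ]
1.27 [ 0.0057 -0.0003  0.0011] [ 0.2  0.9 -3.1]
1.35 [0.0048 0.0014 0.    ] [ 0.  -0.   4.3]
1.42 [0.0048 0.0014 0.    ] [ 0.  -0.   4.3]
1.5 [0.0048 0.0014 0.    ] [ 0.  -0.   4.3]
```

Near the crest; carry on over it and lower slightly with the knob.

carry_out --plan '[{"grip": 0.37, "dp": [0.008, 0, 0.001], "rotation": [0, 0.3, 2]}, {"grip": 0.37, "dp": [0.008, 0.001, 0.003], "rotation": [0, 0.3, 3]}, {"grip": 0.37, "dp": [0.008, 0.0015, 0.003], "rotation": [0, 0.3, 3]}, {"grip": 0.37, "dp": [0.007, 0.0015, 0.003], "rotation": [0, 0, 4]}]'

```text
time_s: 7.75
tool_pos: [0.6414, -0.1899, 0.1977]
tool_rot: [-180.0, 0.3, -110.5]
force: [1.5, 8.2, 6.7]
grip_width: 0.055
```

```bash
python3 -c "
from h import *
arc(1.45,1.57,2,z=.2)
cv2.imwrite('pics/t6.png',cv2.resize(np.hstack([env.read_camera('top')[130:330,330:540],env.read_camera('scene')[150:350,90:300]]),None,fx=1.9,fy=1.9,interpolation=cv2.INTER_CUBIC)[:,:,::-1])"
```

```text
unit [np.float64(0.0577), np.float64(-0.0169)] 0.1977 [-180.     0.3 -110.5] [1.5 8.2 6.7]
1.51 [-0.005   0.0017 -0.0023] [-0.   0.3 -1.7]
1.57 [0.0039 0.0011 0.    ] [ 0.  -0.   3.4]
```

View pics/t6.png

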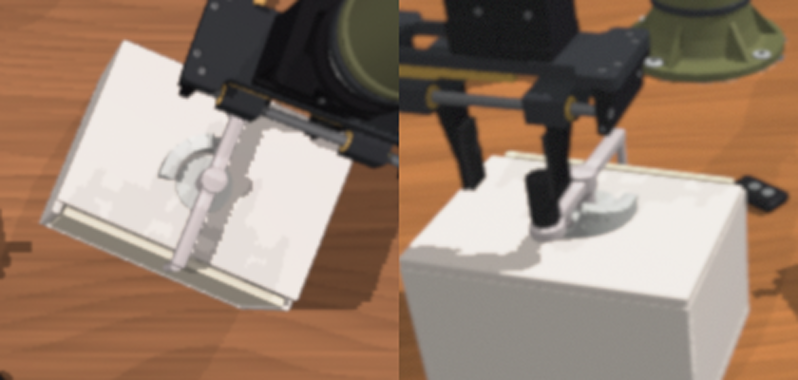

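The handle lies along unit x with the hook over the front at (178,268), and 8 N resists, so it is at its stop. One last push, then recentre and rise clear.

carry_out --plan '[{"grip": 0.37, "dp": [0.003, 0, 0], "rotation": [0, 0, 0]}, {"grip": 0.37, "dp": [0, 0, 0], "rotation": [0, 0, 0]}, {"grip": 0.2, "dp": [-0.008, 0, 0], "rotation": [0, 0, 0]}, {"grip": 0.2, "dp": [-0.004, 0, -0.008], "rotation": [0, 0, 0]}, {"grip": 0.2, "dp": [0, 0, -0.03], "rotation": [0, 0, 0]}, {"grip": 0.2, "dp": [0, 0, -0.04], "rotation": [0, 0, 0]}, {"grip": 0.2, "dp": [0, -0.03, -0.04], "rotation": [0, 0, 0]}, {"grip": 0.2, "dp": [0, 0, 0], "rotation": [0, 0, 0]}]'

```text
time_s: 8.52
tool_pos: [0.6673, -0.1897, 0.3107]
tool_rot: [179.4, 0.1, -110.2]
force: [-1.7, -0.3, 0.5]
grip_width: 0.0694
```

```bash
python3 -c "
from h import *
o=env.get_obs();print(o['tool_pos'],o['force'],o['joint_velocities'].round(2))
for z,h in((1.57,-.008),):
  print('pred knob top/base scene',proj(U(p,[[.055,0,.212],[.055,0,.172]]),'scene'),'hub/top knob q1.57',proj(U(p,[[-.01,0,.172],[-.086,0,.172]])), 'q1.4', proj(U(p,[-.01-.076*np.sin(1.4),-.076*np.cos(1.4),.172])),'scene q1.4',proj(U(p,[-.01+.065*np.sin(1.4),.065*np.cos(1.4),.212]),'scene'))
cv2.imwrite('pics/t7.png',cv2.resize(np.hstack([env.read_camera('top')[130:330,330:540],env.read_camera('scene')[150:350,90:300]]),None,fx=1.9,fy=1.9,interpolation=cv2.INTER_CUBIC)[:,:,::-1])"
```

```text
[ 0.66733609 -0.18967336  0.31070066] [-1.66185734 -0.29355813  0.49160377] [ 0.23 -4.64 -0.37 11.05 -1.04  2.36 -0.03]
pred knob top/base scene [[163.25643142 239.66843642]
 [167.01456596 264.58325084]] hub/top knob q1.57 [[442.31343559 225.44545094]
 [424.20090164 270.96690543]] q1.4 [[432.28433779 273.54403126]] scene q1.4 [[171.40469844 240.23611375]]
```

View pics/t7.png

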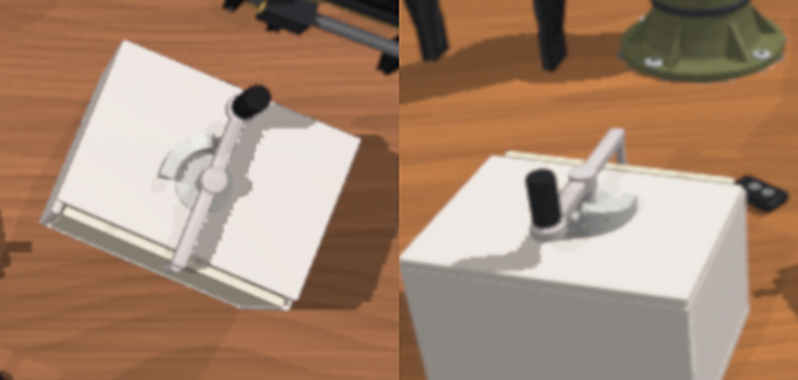

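The final view agrees with 1.57 rad. The tail end in the top picture reads (423.7,271.0) against a predicted (424.2,271.0), and 1.40 rad would give (432.3,273.5). The knob sits low, the front is flush under the hook and the gripper is clear.

carry_out --plan '[{"grip": 0.2, "dp": [0, 0, 0], "rotation": [0, 0, 0]}, {"grip": 0.2, "dp": [0, 0, 0], "rotation": [0, 0, 0]}, {"grip": 0.2, "dp": [0, 0, 0], "rotation": [0, 0, 0]}]'

```text
time_s: 8.87
tool_pos: [0.6611, -0.1872, 0.3016]
tool_rot: [178.5, -0.0, -110.1]
force: [0.4, -0.2, 0.5]
grip_width: 0.0696
```

```bash
python3 -c "
from cell import env
print(env.sign_off())"
```

```text
the job is handed in; nothing more can be done
None
```

I pushed the wide bin's front shut with the closed fingers until about 8 N resisted. I then turned its handle over the cam to the stop with the half-open jaws around the knob, backed off and handed the job in at about 9 s.

- **Handle:** the last picture puts the tail end within 1 px of where 1.57 rad predicts; 1.40 rad would be about 8 px off. The knob sits 3 to 5 px lower in the scene view than predicted. I took that as calibration or reading error, and it points to a dropped handle rather than a raised one.
- **Front:** it looks flush under the hook.
- **Robot:** the gripper is about 90 mm above the knob, and the force reads about zero.
- **Force while turning:** it reached about 13 N, more than the expected 2 to 4 N. It fell to zero when the arm paused, so I took it for drag.
- **Narrow unit:** the arm was never near its handle, but I did not check its knob again at the end.

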